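# Hold a sensor lens in the sprung V-cradle

### The arm

A 6-joint arm with a two-finger parallel gripper is mounted at the origin on the work surface. World frame = base frame: x ahead of the robot, y to its left, z up, the work surface at z = 0. Lengths are in mm, angles in rad, forces in N, time in s.
With the tool pointing down it reaches from about 275 to 850 mm from the base axis. Payload 5.2 kg.
Tool frame: the origin (TCP) lies on the centre line of the jaws, within the pads' length; the fingertips stand robot.tips_ahead ahead of it and the grasp point (between the pads) is the TCP (robot.tips_ahead is the distance from the TCP to the fingertips, in mm); z points along the fingers, y is the line along which they close (so a half turn about z gives the same grasp; the last joint's range is limited). The gripper opens to 85 mm and grips with 20 to 120 N. Pads are 22 mm wide; open, the fingers measure 114 mm over their backs; the gripper's body (76 mm by 85 mm) begins 54 mm behind the grasp point. The pads swing forward as they close: fully open they stand 13 mm farther back than shut.
Start: joints at [-1.45, 0.259, 1.535, -0, 1.348, -0.203], TCP at [175.015, -521.416, 250.31] pointing down, gripper open.
Joint ranges: [-3.14, 3.14], [-0.91, 2.08], [0.19, 2.58], [-1.22, 4.36], [0.22, 2.71], [-3.12, 3.12]. Speed limits (rad/s): [2.57, 2.57, 3.14, 3.14, 3.14, 3.14].

### API

Orientations are given as a unit quaternion [x, y, z, w].
In Python, from cell import readout, cams, workorder, nets, robot gives the robot as it stands. The module is installed in compiled form; this text tells all that it offers.
- The arm moves only by the tool send_rows, never from a script. Its argument "moves" is a list of rows, each an object with "grip": the gripper's target within -1 to 1 (fully open at 1, half-way at 0, shut at -1); "offset": the shift along the tool's x, y, z in m, a list of three; "twist": the turn about the tool's z in rad. A call has 1 to 12 rows; each row is the pose to reach, as a shift and turn from the pose commanded when the call began, along the tool's axes at that moment; what a row does not reach only later rows make up. A row lasts 1/10 s, in which the tool goes at most 50 mm and 8.59 degrees, less where a joint would pass 70% of its speed; a pose out of reach is approached as far as the arm can. A call with a gripper value outside its range is refused whole. The fingers move at their own pace and stop on an object; the grip force is fixed at half the most. Time passes only in rows, so rows that repeat a pose let the fingers close. It gives the time, the measured TCP pose, the force, the opening and the grip force at its end, in the units of the state.
- readout.state(): the state, without advancing time (a new reading comes with each control period).
- cams.capture(name): name is "side" or "top"; returns a dict with "image" (420x560x3 uint8, red, green, blue), "fx", "fy", "cx", "cy" (pixels), "k1" (the pictures are not rectified: a ray, as slopes to the right and down, at radius r is drawn at 1 + k1 r^2 times it, then the intrinsics apply), "R" (3x3) and "t" (3): a world point X has camera coordinates R X + t. Camera axes: x right, y down, z forward; pixel columns grow to the right and rows downward; lengths in mm; the calibration is good to about 2 mm. A picture is of the moment at which its call begins. There is no depth.
- workorder.close_job(): hands the job in; it is judged then, once.
Trained networks look in a picture, given as the dict that the camera call returned (one of the last four; its "shot" number tells which), for a name from the list of things; names that differ only in an ending like _2 or _b are one class to them, and where a whole thing is asked for, a point or a joint stands for the part that bears it (a point fixed in the world has none). Each returns a list of dicts, best first, with "conf" (0 to 1); they miss things now and then, are a little off and sometimes report something else, mostly with a low value. They report only what shows in the picture. A call takes as long as a camera call. They do not tell look-alikes from the thing itself.
- nets.regions_of(picture, query): "mask" (420x560 bool, what is visible of it).
- nets.pinpoint(picture, query): "at" ([x, y, z] in mm, in the coordinates of the camera as it stood for that picture, good to about 4 mm: a listed point, or the origin of a listed thing).
The state is a dict: "t": time; "joints": joint angles; "qd": joint speeds; "joint_efforts": joint torques, N m; "tcp_pos": TCP position; "ee_rot": TCP orientation; "force": force on the tool from outside, world axes, zero at the start; "wrist_torque": the same for the moment, N m; "width": finger opening in mm; "grip_force": force on a finger pad.
Only numpy, scipy, OpenCV 4.12 (cv2) and the standard library are available. Lean on these libraries where they do the work, as an engineer would, in place of code of your own. Each camera call takes 0.05 s, during which the arm holds its last target. There are 200 camera calls.

### The job

Take the lens barrel with the red ring from the white tray and seat it, centred lengthwise, in the V of the sprung cradle with its glass front facing the red reflector, without dropping it. Then press it down squarely onto both V faces until the cradle has sunk about halfway through its 16 mm spring travel (never onto its lower stop), and finish while still holding it pressed there. Leave the blue-ringed lens, the reflector, the ampoule strip and the screwdriver where they are.

Things in the scene. Friction and masses are not known exactly. Their poses are not given: they have to be found in the camera images.
- lens: Black cylinder 30 mm in diameter and 90 mm long, lying level. Origin at the middle of its axis; x runs along the axis towards the glass front end, z is up at the start. 10 mm wide red ring 24 to 34 mm ahead of the origin; brass disc at the rear. 0.1 to 0.2 kg. In the tray its axis is 31 mm above the table, 23 mm above the tray's floor, on small supports 29 to 41 mm either way from its middle; between them both sides are free.
- lens_front (a point): Centre of the glass front end of the red-ringed lens, 45 mm along its axis from its origin.
- spare_lens: Black cylinder 30 mm in diameter and 90 mm long, lying level. Origin at the middle of its axis; x runs along the axis towards the glass front end, z is up at the start. Spare lens, like the other but with a blue ring; in the tray, parallel to the red-ringed lens, 90 mm beside it. To be left alone.
- tray: White parts tray, fixed, 180 x 130 mm (x, y), 8 mm thick, with two lens rests along its y at x = -45 and +45 mm. Which lens is in which rest varies. Origin at the centre of its underside.
- gauge: Fixed grey base of the sprung cradle, 124 x 90 x 16 mm (x, y, z), with four upright 8 mm guide rods to 58 mm above the table, at x = +-44, y = +-26 mm. Origin at the centre of its underside on the table. Its x points to the reflector. The cradle does not yield sideways: a lens held in the fingers slightly off-centre bears on one V face only; let go and pushed on its top, it centres itself.
- v_seat (a point): Where the middle of a seated lens's axis lies, on the moving carriage; 74 mm above the table with the spring up. x: where the glass front must point, y: across the V, z: up. Two blue-sided saddles at x = 22 to 38 and -38 to -22 mm form a 90 degree V, 48 mm wide, tops 3 mm below this point; the 44 mm between them is free down to the carriage plate (106 x 66 mm), 30 mm below this point.
- carriage (a joint): How far the sprung carriage is pressed straight down, m: 0 up, 0.016 at its lower stop. The spring is preloaded: moving it off the top takes about 9 N (less the lens's weight, 1 to 2 N), each further mm 0.5 N more, so 11 to 12 N of push at half travel; the lens alone does not sink it.
- reflector: Black upright plate with red prism facets on both sides, 66 mm wide, 78 mm high, 8 mm thick, on a loose 50 x 70 mm foot, 120 to 140 mm ahead of the middle of the cradle. Origin at the centre of the underside.
- ampoules: Loose strip of six clear plastic ampoules lying flat, 90 x 66 x 10 mm. Origin at the centre of the underside.
- driver: Loose screwdriver lying flat, 160 mm long along its x. Origin near the middle of the underside.
Not all that is in view belongs to the job. What is shaped like the lens but purple is not meant. There is more than one size of the gauge; the one meant has the size given above.

How it is judged (in metres and radians):
On the way, in this order (a step that is already met when the one before it is completed fails the run):
1. the red-ringed lens is lifted clear of the tray (height (world z) of lens above 0.06 m and contact force between lens and the fingers above 0.5 N), for 0.1 s.
2. the lens lies in the V on both faces, glass front to the reflector ((contact force between lens and carriage_c1 above 0.15 N or contact force between lens and carriage_c2 above 0.15 N) and (contact force between lens and carriage_c3 above 0.15 N or contact force between lens and carriage_c4 above 0.15 N) and angle between the x axis of lens and the x axis of v_seat, either way round below 0.06 rad and x of lens_front in the frame of v_seat between 0.036 and 0.054 m), for 0.2 s.
At the end, for the whole second after the job is handed in: Fingers press the red-ringed lens (over 2 N), over 1.5 N on each V face at one saddle or both; axis within 0.06 rad of the V, centred within 9 mm, glass to the reflector; carriage 4.5 to 12.5 mm down, lens still (under 10 mm/s); spare lens, reflector, ampoules and screwdriver moved under 15 mm ((contact force between lens and carriage_c1 above 1.5 N or contact force between lens and carriage_c2 above 1.5 N) and (contact force between lens and carriage_c3 above 1.5 N or contact force between lens and carriage_c4 above 1.5 N) and angle between the x axis of lens and the x axis of v_seat, either way round below 0.06 rad and x of lens_front in the frame of v_seat between 0.036 and 0.054 m and value of joint carriage between 0.0045 and 0.0125 m and contact force between lens and the fingers above 2 N and linear speed of lens below 0.01 m/s and distance of each of spare_lens, reflector, ampoules, driver from where it was at the start of the episode below 0.015 m); the arm keeps its last pose, push and grip.
It fails at once if the carriage is driven onto its lower stop (value of joint carriage above 0.0156 m).
It fails at once if the lens is dropped (linear speed of lens above 0.4 m/s and contact force between lens and the fingers below 0.01 N).
It fails at once if a bystander (spare lens, reflector, ampoule strip, screwdriver) is moved by more than 15 mm (distance of any of spare_lens, reflector, ampoules, driver from where it was at the start of the episode above 0.015 m).
It also fails if it takes over 42 s, if anything falls off the work surface, if the arm or the gripper's body presses on something with over 40 N, if the wrist force passes 120 N, or if a joint passes its speed limit or range.

## Working session

There is one attempt and no reset: what is moved stays moved. The work goes in short steps, Python scripts to look and compute and a tool call to move; the robot and the scene stay as the last step left them, time stands still between calls to the robot, and variables do not carry over. Pictures are saved under pics/ and viewed, at most 10 in all, crops included, and the job is handed in when it is done.

Besides the shell and the picture viewer there is one more tool, called after "Request:" in YAML: its name, and indented under it one key for each argument. send_rows: Moves the arm, as the interface text tells. Its arguments: {"type":"object","properties":{"moves":{"type":"array"}},"required":["moves"]}

```bash
mkdir -p pics; cat > h.py <<'E'
import numpy as np, cv2
from cell import readout, cams, workorder, nets, robot
def world(p,at): return np.array(p["R"]).T@(np.array(at)-np.array(p["t"]))
def proj(p,X):
    c=np.array(p["R"])@np.array(X,float)+np.array(p["t"]); s=c[:2]/c[2]
    s=s*(1+p["k1"]*(s@s)); return np.array([p["fx"]*s[0]+p["cx"],p["fy"]*s[1]+p["cy"]])
def ray(p,uv):
    d=np.array([(uv[0]-p["cx"])/p["fx"],(uv[1]-p["cy"])/p["fy"]]); s=d.copy()
    for _ in range(20): s=d/(1+p["k1"]*(s@s))
    R=np.array(p["R"]); return -R.T@np.array(p["t"]), R.T@np.array([s[0],s[1],1])
def atz(p,uv,z):
    o,d=ray(p,uv); return o+d*(z-o[2])/d[2]
def save(p,n): cv2.imwrite("pics/"+n,cv2.cvtColor(p["image"],cv2.COLOR_RGB2BGR))
E
python3 - <<'E'
from h import *
print(readout.state(), robot.tips_ahead)
for n in("side","top"):
    p=cams.capture(n); save(p,n+"0.png"); print(n,p["shot"],np.round(-np.array(p["R"]).T@p["t"]))
    for q in("lens","lens_front","spare_lens","tray","gauge","v_seat","reflector","ampoules","driver"):
        for r in nets.pinpoint(p,q)[:4]: 
            w=world(p,r["at"]); print(q,round(r["conf"],2),np.round(w),np.round(proj(p,w)))
E
```

```text
{'t': 0.0, 'joints': array([-1.44979016e+00,  2.59369718e-01,  1.53610193e+00, -3.37656520e-05,
        1.34798759e+00, -2.02804613e-01]), 'qd': array([ 1.01108123e-03,  1.59482830e-04, -2.28069430e-04, -1.17196823e-03,
       -2.17574943e-03,  4.48673792e-05]), 'joint_efforts': array([ 2.03281081e-03, -4.46011484e+01, -2.90571803e+01, -1.94749864e-04,
        1.17235593e-02, -8.74101346e-06]), 'tcp_pos': array([ 174.94750988, -520.90726658,  249.4527141 ]), 'ee_rot': array([ 9.86920895e-01,  1.61202595e-01,  2.17119944e-05, -9.33183526e-04]), 'force': array([ 0.41636021,  0.2363693 , -0.07028349]), 'wrist_torque': array([ 0.03720675, -0.01268923,  0.00250563]), 'grip_force': 0.0, 'width': 85.04943937720358} 19.0
side 1 [169. 608. 633.]
lens 0.89 [ 780. -207.   15.] [289. 143.]
lens 0.84 [ 619. -195.   31.] [336. 161.]
lens_front 0.72 [ 738. -218.   12.] [303. 147.]
lens_front 0.56 [ 631. -152.   31.] [323. 166.]
spare_lens 0.64 [ 629. -149.   31.] [323. 167.]
spare_lens 0.56 [ 529. -171.   30.] [362. 179.]
tray 0.8 [ 578. -184.    2.] [346. 178.]
gauge 0.95 [532. 198.  -2.] [262. 27
[... 269 characters left out ...]
48. 1022.]
lens 0.95 [ 618. -196.   28.] [396. 203.]
lens 0.69 [ 782. -210.   15.] [397. 130.]
lens_front 0.79 [ 630. -151.   29.] [375. 198.]
lens_front 0.69 [ 740. -213.   17.] [399. 149.]
spare_lens 0.63 [ 532. -166.   32.] [384. 244.]
tray 0.58 [ 577. -185.   -3.] [389. 224.]
gauge 0.73 [ 574. -183.   -2.] [388. 225.]
gauge 0.64 [563. 354.   3.] [144. 237.]
gauge 0.61 [528. 199.  -0.] [214. 251.]
v_seat 0.9 [561. 355.  55.] [136. 237.]
v_seat 0.61 [530. 202.  73.] [208. 250.]
reflector 0.77 [662. 166.  -0.] [229. 190.]
reflector 0.57 [ 634. -148.   28.] [373. 197.]
ampoules 0.72 [462.  -1.  -0.] [307. 279.]
driver 0.83 [644. -30.  -1.] [317. 195.]
driver 0.51 [529. 199.  -4.] [215. 251.]
```

View pics/top0.png

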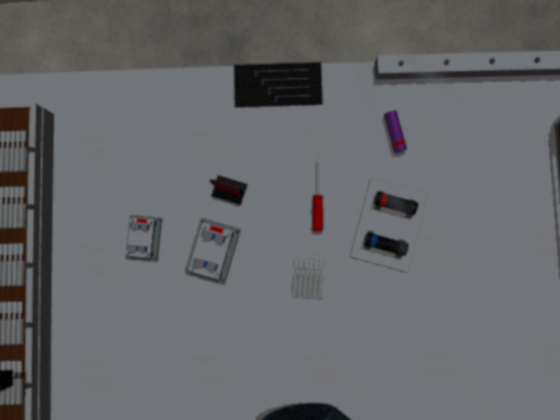

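View pics/side0.png

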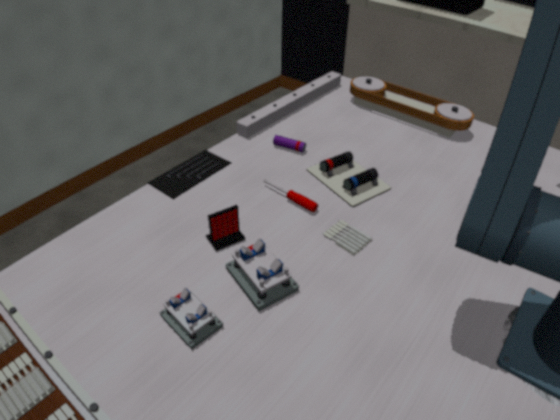

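The top view shows the red lens at (396,203) with its ring end left, and the blue lens at (386,243). The large gauge is at (214,250), with the reflector at (229,190). The smaller gauge at (144,237) and the purple cylinder at (396,131) are decoys. Next I'll refine the poses with a silhouette fit.

```bash
cat > fit.py <<'E'
from h import *
from scipy.optimize import minimize
def box(x0,x1,y0,y1,z0,z1): return np.array([[x,y,z] for x in(x0,x1) for y in(y0,y1) for z in(z0,z1)],float)
a=np.linspace(0,2*np.pi,24,endpoint=False)
LENS=[np.array([[x,15*np.cos(t),15*np.sin(t)] for x in(-45,45) for t in a])]
G=[box(-62,62,-45,45,0,16),box(-53,53,-33,33,40,44)]+[box(s-8,s+8,-24,24,44,71) for s in(-30,30)]+[box(sx*44-4,sx*44+4,sy*26-4,sy*26+4,0,58) for sx in(-1,1) for sy in(-1,1)]
def sil(p,parts,x):
    c,s=np.cos(x[3]),np.sin(x[3]); R=np.array([[c,-s,0],[s,c,0],[0,0,1]]); m=np.zeros((1680,2240),np.uint8)
    for P in parts:
        uv=np.array([proj(p,R@v+x[:3]) for v in P]); h=cv2.convexHull((uv*4+1.5).round().astype(np.int32)); cv2.fillConvexPoly(m,h,1)
    return cv2.resize(m.astype(np.float32),(560,420),interpolation=cv2.INTER_AREA)
def fit(views,parts,x0,fixz):
    x0=np.array(x0,float); sc=np.array([5,5,3,.1]); 
    f=lambda d:sum(np.abs(sil(p,parts,x0+d*sc*[1,1,not fixz,1])-m).sum()/m.sum() for p,m in views)
    r=minimize(f,np.zeros(4),method="Nelder-Mead",options=dict(initial_simplex=np.vstack([np.zeros(4),np.eye(4)]),maxiter=150,xatol=.02,fatol=1e-4))
    return (x0+r.x*sc*[1,1,not fixz,1]).round(3), round(r.fun,3)
def mask(p,q,X):
    u,v=proj(p,X); best=None
    for r in nets.regions_of(p,q):
        m=r["mask"]; ys,xs=np.nonzero(m); d=np.hypot(xs.mean()-u,ys.mean()-v)
        if best is None or d<best[0]: best=(d,m,r["conf"])
    print(q,round(best[0],1),best[1].sum(),round(best[2],2)); return best[1].astype(np.float32)
E
python3 - <<'E'
from fit import *
T=cams.capture("top");S=cams.capture("side")
for n,q,parts,x0,fz in(("lens","lens",LENS,[618,-196,31,1.27],False),("spare","spare_lens",LENS,[530,-168,31,1.27],False),("gauge","gauge",G,[529,200,0,-.28],True)):
    v=[(p,mask(p,q,np.array(x0[:3])+[0,0,30*(n=="gauge")])) for p in(T,S)]
    print(n,"both",fit(v,parts,x0,fz),"top",fit(v[:1],parts,x0,True),"side",fit(v[1:],parts,x0,True))
for p in(T,S):
    print([(np.round(proj(p,world(p,r["at"]))),np.round(world(p,r["at"]),1)) for r in nets.pinpoint(p,"v_seat")], [np.round(world(p,r["at"]),1) for r in nets.pinpoint(p,"lens")[:2]],[np.round(world(p,r["at"]),1) for r in nets.pinpoint(p,"lens_front")[:2]])
E
```

```text
lens 1.8 558 0.76
lens 0.3 430 0.77
lens both (array([ 618.285, -194.378,   30.937,    1.275]), np.float64(0.262)) top (array([ 619.506, -193.113,   31.   ,    1.284]), np.float64(0.145)) side (array([ 617.177, -195.889,   31.   ,    1.306]), np.float64(0.061))
spare_lens 1.7 559 0.65
spare_lens 1.0 426 0.62
spare both (array([ 532.919, -167.732,   30.482,    1.291]), np.float64(0.265)) top (array([ 532.642, -166.444,   31.   ,    1.271]), np.float64(0.149)) side (array([ 531.854, -170.942,   31.   ,    1.306]), np.float64(0.105))
gauge 0.3 2415 0.86
gauge 6.9 2970 0.91
gauge both (array([ 5.30253e+02,  2.02199e+02,  0.00000e+00, -3.07000e-01]), np.float64(0.113)) top (array([ 5.29872e+02,  2.02114e+02,  0.00000e+00, -3.23000e-01]), np.float64(0.04)) side (array([ 5.29756e+02,  2.02470e+02,  0.00000e+00, -3.17000e-01]), np.float64(0.073))
[(array([208., 250.]), array([529.6, 201.7,  72.3])), (array([136., 238.]), array([559.9, 355.6,  53.2]))] [array([ 615.5, -194.1,   26.4]), array([ 782.6, -208.4,   13.6])] [array([ 630. , -147.8,   29.6]), array([ 739.2, -213.6,   14.1])]
[(array([260., 256.]), array([527.5, 204.5,  68.4])), (array([184., 301.]), array([565.2, 357.2,  56.6]))] [array([ 620.6, -197.3,   28.5]), array([ 779.3, -203.9,   12.5])] [array([ 736.2, -216.5,   12.7]), array([ 631.1, -151.6,   31.6])]
```

Request:
send_rows:
  moves:
    - {"grip":1,"offset":[0.04,-0.013,0.008],"twist":-0.08}
    - {"grip":1,"offset":[0.087,-0.028,0.017],"twist":-0.16}
    - {"grip":1,"offset":[0.135,-0.043,0.026],"twist":-0.25}
    - {"grip":1,"offset":[0.183,-0.059,0.035],"twist":-0.34}
    - {"grip":1,"offset":[0.231,-0.074,0.044],"twist":-0.43}
    - {"grip":1,"offset":[0.279,-0.09,0.053],"twist":-0.52}
    - {"grip":1,"offset":[0.327,-0.105,0.062],"twist":-0.61}
    - {"grip":1,"offset":[0.375,-0.12,0.071],"twist":-0.7}
    - {"grip":1,"offset":[0.423,-0.136,0.08],"twist":-0.79}
    - {"grip":1,"offset":[0.471,-0.151,0.09],"twist":-0.88}
    - {"grip":1,"offset":[0.51,-0.164,0.097],"twist":-0.94}
    - {"grip":1,"offset":[0.524,-0.168,0.1],"twist":-0.956}

```text
t: 2.9
tcp_pos: [621.1, -191.7, 149.0]
ee_rot: [0.801, 0.599, 0.001, -0.001]
force: [-0.3, 0.3, -0.4]
width: 85.2
grip_force: 0.0
```

```bash
cat > go.py <<'E'
import sys
from h import *
from scipy.spatial.transform import Rotation as Ro
# target x y z yaw -> offset in tool frame from the measured pose
s=readout.state(); R=Ro.from_quat(s["ee_rot"]).as_matrix(); yaw=np.arctan2(R[1,0],R[0,0])
print("t",round(s["t"],2),"tcp",s["tcp_pos"].round(1),"yaw",yaw.round(3),"zax",R[:,2].round(3),"q6",s["joints"][5].round(2),"F",s["force"].round(1),"w",round(s["width"],1),"g",round(s["grip_force"],1))
if len(sys.argv)>1:
    x=np.array(list(map(float,sys.argv[1:]))); c,n=np.cos(yaw),np.sin(yaw); d=x[:3]-s["tcp_pos"]
    print("offset",(np.array([c*d[0]+n*d[1],n*d[0]-c*d[1],-d[2]])/1000).round(4),"twist",(yaw-x[3]).round(3))
E
python3 go.py 618.3 -195 32 1.28
```

```text
t 2.9 tcp [ 621.1 -191.7  149. ] yaw 1.285 zax [ 0.     0.002 -1.   ] q6 -0.19 F [-0.3  0.3 -0.4] w 85.2 g 0.0
offset [-0.004  -0.0017  0.117 ] twist 0.005
```

Request:
send_rows:
  moves:
    - {"grip":1,"offset":[0,0,0.02],"twist":0}
    - {"grip":1,"offset":[0,0,0.045],"twist":0}
    - {"grip":1,"offset":[0,0,0.06],"twist":0}
    - {"grip":1,"offset":[0,0,0.06],"twist":0}
    - {"grip":1,"offset":[0,0,0.06],"twist":0}

```text
t: 3.4
tcp_pos: [618.2, -196.0, 90.7]
ee_rot: [0.802, 0.597, -0.0, -0.0]
force: [-0.1, 0.2, 0.1]
width: 85.1
grip_force: 0.0
```

```bash
python3 go.py 618.3 -195 32 1.28; python3 -c "
from h import *
p=cams.capture('side');u=proj(p,[618,-195,60]).astype(int);c=p['image'][u[1]-75:u[1]+75,u[0]-90:u[0]+110];cv2.imwrite('pics/s1.png',cv2.resize(c[:,:,::-1],None,fx=4,fy=4))"
```

```text
t 3.4 tcp [ 618.2 -196.    90.7] yaw 1.279 zax [-0. -0. -1.] q6 -0.19 F [-0.1  0.2  0.1] w 85.1 g 0.0
offset [ 0.0009 -0.0002  0.0587] twist -0.001
```

View pics/s1.png

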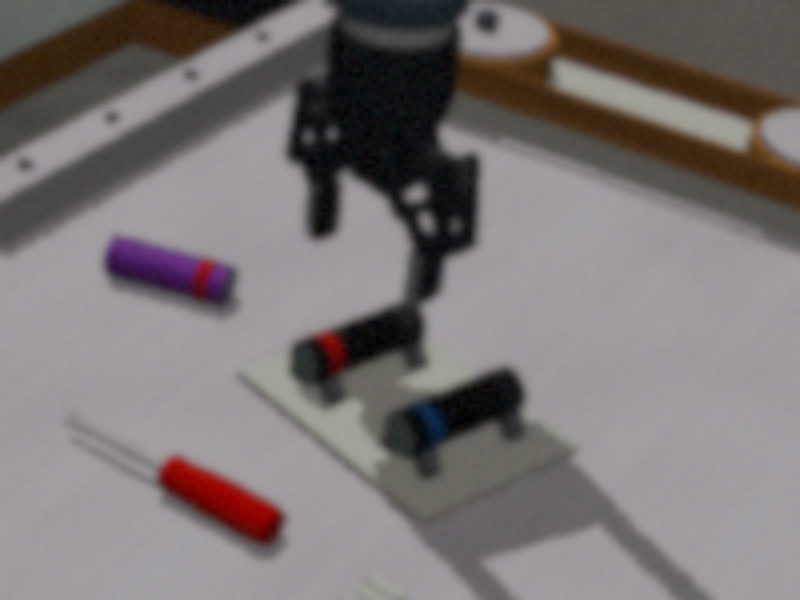

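The fingertips at (320,230) and (425,295) straddle the red lens at (360,340), so I can descend and close.

Request:
send_rows:
  moves:
    - {"grip":1,"offset":[0.001,0,0.02],"twist":0}
    - {"grip":1,"offset":[0.001,0,0.04],"twist":0}
    - {"grip":1,"offset":[0.001,0,0.052],"twist":0}
    - {"grip":1,"offset":[0.001,0,0.058],"twist":0}
    - {"grip":1,"offset":[0.001,0,0.058],"twist":0}
    - {"grip":-1,"offset":[0.001,0,0.058],"twist":0}
    - {"grip":-1,"offset":[0.001,0,0.058],"twist":0}
    - {"grip":-1,"offset":[0.001,0,0.058],"twist":0}
    - {"grip":-1,"offset":[0.001,0,0.058],"twist":0}
    - {"grip":-1,"offset":[0.001,0,0.058],"twist":0}
    - {"grip":-1,"offset":[0.001,0,0.058],"twist":0}
    - {"grip":-1,"offset":[0.001,0,0.058],"twist":0}

```text
t: 4.65
tcp_pos: [619.0, -194.6, 33.1]
ee_rot: [0.802, 0.597, 0.0, 0.001]
force: [-0.7, -0.2, 6.2]
width: 28.3
grip_force: 59.1
```

Request:
send_rows:
  moves:
    - {"grip":-1,"offset":[0,0,-0.01],"twist":0}
    - {"grip":-1,"offset":[0,0,-0.03],"twist":0}
    - {"grip":-1,"offset":[0,0,-0.06],"twist":0}
    - {"grip":-1,"offset":[0,0,-0.085],"twist":0}
    - {"grip":-1,"offset":[0,0,-0.1],"twist":0}
    - {"grip":-1,"offset":[0,0,-0.1],"twist":0}
    - {"grip":-1,"offset":[0,0,-0.1],"twist":0}

```text
t: 5.35
tcp_pos: [618.3, -194.3, 132.0]
ee_rot: [0.802, 0.597, -0.0, -0.0]
force: [-0.1, -0.3, -1.6]
width: 28.0
grip_force: 59.2
```

```bash
python3 go.py 530 202 150 -0.315; python3 - <<'E'
from fit import *
T=cams.capture('top');S=cams.capture('side')
p=S;u=proj(p,[618,-195,125]).astype(int);c=p['image'][u[1]-65:u[1]+85,u[0]-90:u[0]+110];cv2.imwrite('pics/s2.png',cv2.resize(c[:,:,::-1],None,fx=4,fy=4))
for p in (T,S):
  for q in("lens","lens_front"): print(q,[(round(r["conf"],2),world(p,r["at"]).round(1)) for r in nets.pinpoint(p,q)[:3]])
m=mask(S,"lens",[619,-195,130])
print(fit([(S,m)],LENS,[619,-195,130,1.28],True))
E
```

```text
t 5.35 tcp [ 618.3 -194.3  132. ] yaw 1.28 zax [-0.  0. -1.] q6 -0.19 F [-0.1 -0.3 -1.6] w 28.0 g 59.2
offset [ 0.3543 -0.1983 -0.018 ] twist 1.595
lens [(0.81, array([ 780.6, -209. ,   12.8])), (0.54, array([ 615.5, -192.4,  125.1])), (0.41, array([ 574.9, -182.5,   -4.7]))]
lens_front [(0.78, array([ 739.1, -214.7,   15.9])), (0.66, array([ 630.1, -148. ,  125.1]))]
lens [(0.94, array([ 778.1, -203.6,   16. ])), (0.71, array([ 619.6, -198. ,  130.5]))]
lens_front [(0.78, array([ 629.4, -148.7,  128.3])), (0.63, array([ 735.4, -216.1,   13.1]))]
lens 5.6 271 0.48
(array([ 615.782, -191.694,  130.   ,    1.289]), np.float64(0.726))
```

View pics/s2.png

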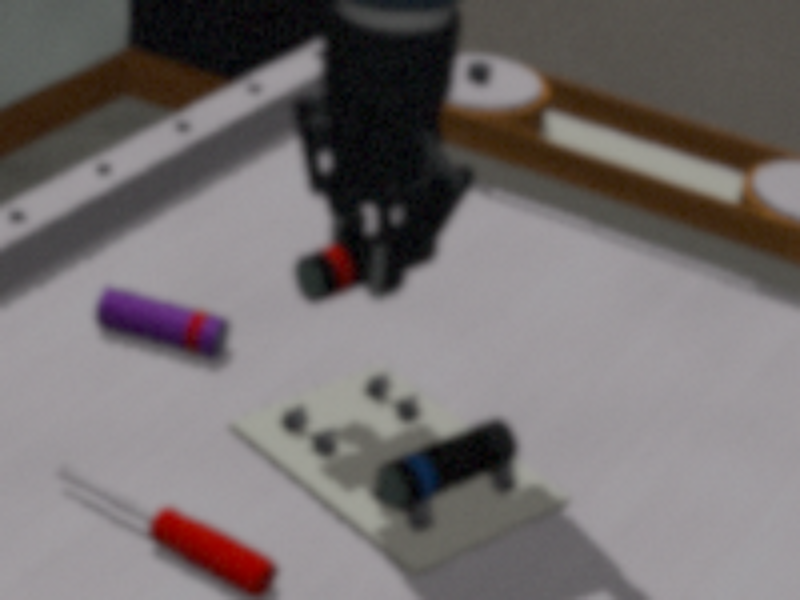

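The red lens is held level at (345,270), with the glass front to the left and its rest empty. Next is the carry over to the gauge.

Request:
send_rows:
  moves:
    - {"grip":-1,"offset":[0.014,-0.008,-0.001],"twist":0.064}
    - {"grip":-1,"offset":[0.044,-0.025,-0.002],"twist":0.2}
    - {"grip":-1,"offset":[0.078,-0.044,-0.004],"twist":0.35}
    - {"grip":-1,"offset":[0.112,-0.062,-0.006],"twist":0.5}
    - {"grip":-1,"offset":[0.145,-0.081,-0.007],"twist":0.65}
    - {"grip":-1,"offset":[0.179,-0.1,-0.009],"twist":0.8}
    - {"grip":-1,"offset":[0.213,-0.119,-0.011],"twist":0.95}
    - {"grip":-1,"offset":[0.246,-0.138,-0.013],"twist":1.1}
    - {"grip":-1,"offset":[0.28,-0.156,-0.014],"twist":1.25}
    - {"grip":-1,"offset":[0.312,-0.174,-0.016],"twist":1.4}
    - {"grip":-1,"offset":[0.338,-0.189,-0.017],"twist":1.53}
    - {"grip":-1,"offset":[0.354,-0.198,-0.018],"twist":1.595}

```text
t: 6.9
tcp_pos: [529.5, 203.8, 150.2]
ee_rot: [0.987, -0.158, -0.0, -0.0]
force: [-0.2, -0.6, -1.5]
width: 28.3
grip_force: 59.2
```

Request:
send_rows:
  moves:
    - {"grip":-1,"offset":[0,0,0.01],"twist":0}
    - {"grip":-1,"offset":[0,0,0.02],"twist":0}
    - {"grip":-1,"offset":[0,0,0.03],"twist":0}
    - {"grip":-1,"offset":[0,0,0.03],"twist":0}
    - {"grip":-1,"offset":[0,0,0.03],"twist":0}

```text
t: 7.4
tcp_pos: [530.5, 200.5, 119.6]
ee_rot: [0.988, -0.157, -0.001, 0.0]
force: [-0.1, -0.0, -1.0]
width: 28.4
grip_force: 59.3
```

```bash
python3 go.py 530 202 77 -0.315; python3 - <<'E'
from fit import *
T=cams.capture('top');S=cams.capture('side')
p=S;u=proj(p,[530,202,100]).astype(int);c=p['image'][u[1]-75:u[1]+75,u[0]-100:u[0]+100];cv2.imwrite('pics/s3.png',cv2.resize(c[:,:,::-1],None,fx=4,fy=4))
for p in (T,S):
  for q in("lens","lens_front","v_seat","reflector"): print(q,[(round(r["conf"],2),world(p,r["at"]).round(1)) for r in nets.pinpoint(p,q)[:3]])
E
```

```text
t 7.4 tcp [530.5 200.5 119.6] yaw -0.316 zax [-0.001 -0.    -1.   ] q6 2.05 F [-0.1 -0.  -1. ] w 28.4 g 59.3
offset [-0.0009 -0.0013  0.0426] twist -0.001
lens [(0.82, array([ 783.6, -210.3,   14.9])), (0.52, array([529.8, 196.2, 114.6]))]
lens_front [(0.91, array([ 737.9, -213.5,   16.4])), (0.56, array([571.9, 187.5, 114.9])), (0.5, array([529.6, 202.1,  74.6]))]
v_seat [(0.68, array([529.6, 203.2,  71.3])), (0.46, array([6.613e+02, 1.672e+02, 2.000e-01])), (0.17, array([463.9,  -3.4,  -4.7]))]
reflector [(0.95, array([660.5, 165. ,   0.9]))]
lens [(0.74, array([534.2, 199.8, 118. ])), (0.64, array([ 777.4, -206.4,   15.5]))]
lens_front [(0.93, array([573.9, 187.1, 119. ])), (0.58, array([ 735.6, -214.5,   14.7]))]
v_seat [(0.95, array([528.4, 203.8,  71.2])), (0.57, array([563.1, 357.7,  56.3])), (0.34, array([529.3, 203.1,  -1.2]))]
reflector [(0.75, array([661.5, 162.1,   2.8]))]
```

View pics/s3.png

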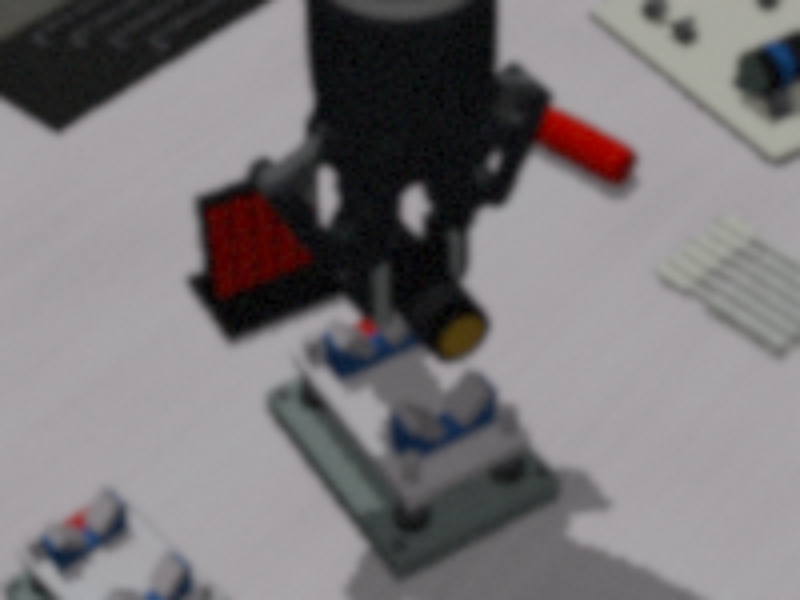

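The view shows the lens above the V, brass rear towards the camera at (460,335) and its front towards the reflector at (250,250). The offset is small, so I'll descend to just above the seat.

Request:
send_rows:
  moves:
    - {"grip":-1,"offset":[-0.001,-0.0015,0.01],"twist":0}
    - {"grip":-1,"offset":[-0.001,-0.0015,0.02],"twist":0}
    - {"grip":-1,"offset":[-0.001,-0.0015,0.03],"twist":0}
    - {"grip":-1,"offset":[-0.001,-0.0015,0.036],"twist":0}
    - {"grip":-1,"offset":[-0.001,-0.0015,0.038],"twist":0}
    - {"grip":-1,"offset":[-0.001,-0.0015,0.039],"twist":0}
    - {"grip":-1,"offset":[-0.001,-0.0015,0.039],"twist":0}

```text
t: 8.6
tcp_pos: [530.2, 203.2, 81.3]
ee_rot: [0.988, -0.157, 0.0, -0.0]
force: [0.5, 0.2, -1.2]
width: 28.4
grip_force: 59.3
```

Request:
send_rows:
  moves:
    - {"grip":-1,"offset":[0,0,0.001],"twist":0}
    - {"grip":-1,"offset":[0,0,0.002],"twist":0}
    - {"grip":-1,"offset":[0,0,0.003],"twist":0}
    - {"grip":-1,"offset":[0,0,0.003],"twist":0}

```text
t: 9.0
tcp_pos: [530.0, 203.2, 78.3]
ee_rot: [0.988, -0.157, -0.0, -0.0]
force: [-0.2, -0.6, -1.3]
width: 28.1
grip_force: 59.3
```

Request:
send_rows:
  moves:
    - {"grip":-1,"offset":[0,0,0.001],"twist":0}
    - {"grip":-1,"offset":[0,0,0.001],"twist":0}
    - {"grip":-1,"offset":[0,0,0.001],"twist":0}

```text
t: 9.3
tcp_pos: [530.1, 203.1, 77.4]
ee_rot: [0.988, -0.157, 0.0, 0.0]
force: [0.5, -0.4, 0.3]
width: 28.6
grip_force: 59.3
```

Request:
send_rows:
  moves:
    - {"grip":-1,"offset":[0,0,0.001],"twist":0}
    - {"grip":-1,"offset":[0,0,0.001],"twist":0}
    - {"grip":-1,"offset":[0,0,0.001],"twist":0}

```text
t: 9.6
tcp_pos: [530.1, 203.0, 76.7]
ee_rot: [0.988, -0.157, 0.0, 0.0]
force: [-1.1, -1.7, 4.5]
width: 28.1
grip_force: 60.0
```

Request:
send_rows:
  moves:
    - {"grip":-1,"offset":[0,0.001,0],"twist":0}
    - {"grip":-1,"offset":[0,0.001,0],"twist":0}
    - {"grip":-1,"offset":[0,0.001,0],"twist":0}

```text
t: 9.9
tcp_pos: [530.0, 202.5, 76.6]
ee_rot: [0.988, -0.157, 0.0, -0.0]
force: [-1.1, 0.5, 4.5]
width: 28.1
grip_force: 59.7
```

Request:
send_rows:
  moves:
    - {"grip":-0.1,"offset":[0,0,0],"twist":0}
    - {"grip":0.2,"offset":[0,0,0],"twist":0}
    - {"grip":0.2,"offset":[0,0,0],"twist":0}
    - {"grip":0.2,"offset":[0,0,0],"twist":0}
    - {"grip":0.2,"offset":[0,0,0],"twist":0}
    - {"grip":0.2,"offset":[0,0,0],"twist":0}

```text
t: 10.5
tcp_pos: [529.6, 202.3, 76.2]
ee_rot: [0.988, -0.157, -0.0, 0.0]
force: [-0.2, -0.6, -1.0]
width: 51.1
grip_force: 0.0
```

Request:
send_rows:
  moves:
    - {"grip":0.2,"offset":[0,0,-0.015],"twist":0}
    - {"grip":0.2,"offset":[0,0,-0.035],"twist":0}
    - {"grip":0.2,"offset":[0,0,-0.055],"twist":0}
    - {"grip":-1,"offset":[0,0,-0.07],"twist":0}
    - {"grip":-1,"offset":[0,0,-0.07],"twist":0}
    - {"grip":-1,"offset":[0,0,-0.07],"twist":0}
    - {"grip":-1,"offset":[0,0,-0.07],"twist":0}
    - {"grip":-1,"offset":[0,0,-0.07],"twist":0}
    - {"grip":-1,"offset":[0,0,-0.07],"twist":0}
    - {"grip":-1,"offset":[0,0,-0.07],"twist":0}

```text
t: 11.5
tcp_pos: [529.5, 202.2, 145.8]
ee_rot: [0.988, -0.157, -0.0, 0.0]
force: [0.0, 0.1, -1.0]
width: -0.0
grip_force: 0.0
```

```bash
python3 go.py 530 202 110 -0.315; python3 - <<'E'
from fit import *
T=cams.capture('top');S=cams.capture('side')
p=S;u=proj(p,[530,202,100]).astype(int);c=p['image'][u[1]-75:u[1]+75,u[0]-100:u[0]+100];cv2.imwrite('pics/s4.png',cv2.resize(c[:,:,::-1],None,fx=4,fy=4))
for p in (T,S):
  for q in("lens","lens_front","v_seat"): print(q,[(round(r["conf"],2),world(p,r["at"]).round(1)) for r in nets.pinpoint(p,q)[:3]])
E
```

```text
t 11.5 tcp [529.5 202.2 145.8] yaw -0.315 zax [-0.001 -0.    -1.   ] q6 2.05 F [ 0.   0.1 -1. ] w -0.0 g 0.0
offset [0.0005 0.     0.0358] twist -0.0
lens [(0.63, array([ 781.6, -208.3,   14.8])), (0.5, array([531.3, 200.1,  71. ]))]
lens_front [(0.64, array([ 740.4, -212.9,   14.4])), (0.59, array([572.2, 191. ,  70.8]))]
v_seat [(0.69, array([531.1, 202.8,  72.3])), (0.16, array([662.3, 168.7,  -1. ]))]
lens [(0.91, array([531.5, 200. ,  71.8])), (0.63, array([ 777.4, -205.3,   13. ]))]
lens_front [(0.86, array([571. , 191.4,  73.5])), (0.7, array([ 736.9, -216.9,   11.1]))]
v_seat [(0.7, array([528.1, 203.6,  70.1])), (0.69, array([562.9, 355.4,  54.6]))]
```

View pics/s4.png

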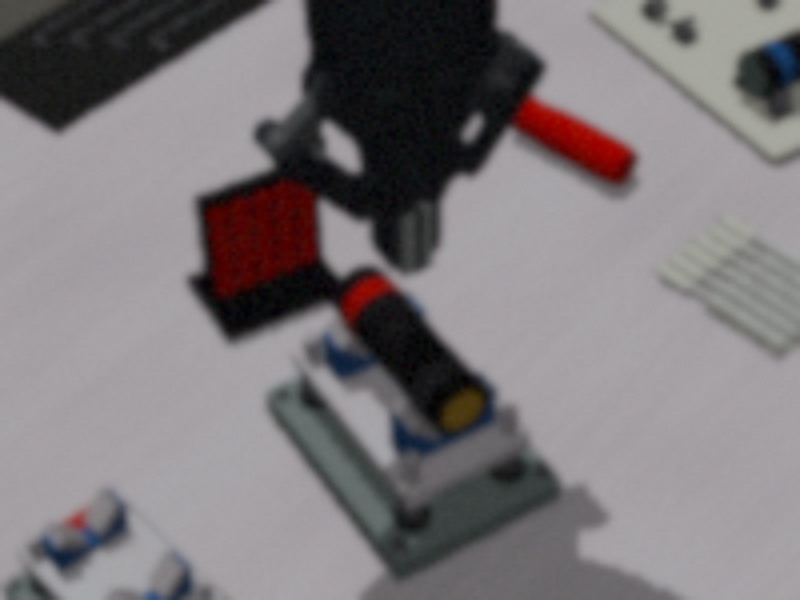

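The lens lies along the V with its front to the reflector, well centred. Now I'll press it with the closed fingertips.

Request:
send_rows:
  moves:
    - {"grip":-1,"offset":[0.0005,0,0.012],"twist":0}
    - {"grip":-1,"offset":[0.0005,0,0.024],"twist":0}
    - {"grip":-1,"offset":[0.0005,0,0.031],"twist":0}
    - {"grip":-1,"offset":[0.0005,0,0.034],"twist":0}
    - {"grip":-1,"offset":[0.0005,0,0.035],"twist":0}
    - {"grip":-1,"offset":[0.0005,0,0.035],"twist":0}

```text
t: 12.5
tcp_pos: [530.2, 202.1, 111.2]
ee_rot: [0.988, -0.157, -0.0, 0.0]
force: [0.5, 0.4, -0.3]
width: -0.5
grip_force: 0.0
```

Request:
send_rows:
  moves:
    - {"grip":-1,"offset":[0,0,0.001],"twist":0}
    - {"grip":-1,"offset":[0,0,0.002],"twist":0}
    - {"grip":-1,"offset":[0,0,0.002],"twist":0}

```text
t: 12.8
tcp_pos: [530.2, 202.1, 109.4]
ee_rot: [0.988, -0.157, 0.0, -0.0]
force: [-0.0, 0.1, 0.8]
width: -0.1
grip_force: 0.0
```

Request:
send_rows:
  moves:
    - {"grip":-1,"offset":[0,0,0.001],"twist":0}
    - {"grip":-1,"offset":[0,0,0.001],"twist":0}
    - {"grip":-1,"offset":[0,0,0.001],"twist":0}

```text
t: 13.1
tcp_pos: [530.2, 202.1, 108.3]
ee_rot: [0.988, -0.157, 0.0, 0.0]
force: [-0.4, 0.3, -0.5]
width: 0.1
grip_force: 0.0
```

Request:
send_rows:
  moves:
    - {"grip":-1,"offset":[0,0,0.001],"twist":0}
    - {"grip":-1,"offset":[0,0,0.001],"twist":0}
    - {"grip":-1,"offset":[0,0,0.001],"twist":0}

```text
t: 13.4
tcp_pos: [530.3, 202.1, 107.9]
ee_rot: [0.988, -0.157, 0.0, -0.0]
force: [-1.4, 0.0, 4.8]
width: -0.1
grip_force: 2.7
```

Request:
send_rows:
  moves:
    - {"grip":-1,"offset":[0,0,0.001],"twist":0}
    - {"grip":-1,"offset":[0,0,0.002],"twist":0}
    - {"grip":-1,"offset":[0,0,0.002],"twist":0}
    - {"grip":-1,"offset":[0,0,0.002],"twist":0}

```text
t: 13.8
tcp_pos: [530.4, 202.2, 106.3]
ee_rot: [0.988, -0.157, 0.0, -0.0]
force: [-2.3, -0.7, 9.2]
width: -0.1
grip_force: 4.3
```

Request:
send_rows:
  moves:
    - {"grip":-1,"offset":[0,0,0.001],"twist":0}
    - {"grip":-1,"offset":[0,0,0.002],"twist":0}
    - {"grip":-1,"offset":[0,0,0.002],"twist":0}
    - {"grip":-1,"offset":[0,0,0.002],"twist":0}

```text
t: 14.2
tcp_pos: [530.3, 202.2, 104.4]
ee_rot: [0.988, -0.157, 0.0, -0.0]
force: [-2.8, -2.2, 10.0]
width: -0.3
grip_force: 4.7
```

Request:
send_rows:
  moves:
    - {"grip":-1,"offset":[0,0,0.001],"twist":0}
    - {"grip":-1,"offset":[0,0,0.002],"twist":0}
    - {"grip":-1,"offset":[0,0,0.002],"twist":0}
    - {"grip":-1,"offset":[0,0,0.002],"twist":0}

```text
t: 14.6
tcp_pos: [530.4, 202.2, 102.6]
ee_rot: [0.988, -0.157, 0.0, -0.0]
force: [-2.8, 0.0, 10.6]
width: -0.2
grip_force: 5.2
```

Request:
send_rows:
  moves:
    - {"grip":-1,"offset":[0,0,0.001],"twist":0}
    - {"grip":-1,"offset":[0,0,0.002],"twist":0}
    - {"grip":-1,"offset":[0,0,0.003],"twist":0}
    - {"grip":-1,"offset":[0,0,0.003],"twist":0}
    - {"grip":-1,"offset":[0,0,0.003],"twist":0}

```text
t: 15.1
tcp_pos: [530.4, 202.1, 99.8]
ee_rot: [0.988, -0.157, 0.001, -0.0]
force: [-3.2, -0.6, 12.6]
width: -0.1
grip_force: 5.9
```

```bash
python3 - <<'E'
from fit import *
T=cams.capture('top');S=cams.capture('side')
p=S;u=proj(p,[530,202,90]).astype(int);c=p['image'][u[1]-60:u[1]+60,u[0]-80:u[0]+80];cv2.imwrite('pics/s5.png',cv2.resize(c[:,:,::-1],None,fx=5,fy=5,interpolation=cv2.INTER_CUBIC))
for p in (T,S):
  for q in("lens","lens_front","v_seat","reflector","spare_lens","ampoules","driver"): print(q,[(round(r["conf"],2),world(p,r["at"]).round(1)) for r in nets.pinpoint(p,q)[:2]])
F=[]
for _ in range(8):
    cams.capture('top'); s=readout.state(); F.append(np.r_[s["force"],s["wrist_torque"],s["tcp_pos"],s["grip_force"]])
print(np.mean(F,0).round(2),s["t"])
E
```

```text
lens [(0.74, array([ 782.2, -209. ,   12.6])), (0.43, array([532. , 201.2,  64.2]))]
lens_front [(0.71, array([ 738.7, -211.1,   15.6])), (0.59, array([529.9, 200.7,  -1.5]))]
v_seat [(0.68, array([531. , 202.2,  67.8]))]
reflector [(0.79, array([662.2, 165.8,  -0.8]))]
spare_lens [(0.8, array([ 530.5, -168.7,   35. ])), (0.31, array([574.4, 190.1,  64.1]))]
ampoules [(0.61, array([461.4,  -3.9,  -1.4]))]
driver [(0.9, array([642.4, -31.6,  -1.2]))]
lens [(0.71, array([534.6, 201.1,  65.7])), (0.66, array([ 779.4, -204.6,   15.4]))]
lens_front [(0.79, array([ 733.8, -216.5,   11.7])), (0.76, array([573.9, 188.3,  67.4]))]
v_seat [(0.92, array([525.3, 203.3,  64.1])), (0.61, array([559.4, 358.8,  53.8]))]
reflector [(0.95, array([660.9, 159.3,   2.8]))]
spare_lens [(0.91, array([ 530.3, -169.3,   32. ]))]
ampoules [(0.61, array([461.8,  -2.4,   0.5]))]
driver [(0.79, array([643.9, -32.5,  -4.7]))]
[-3.9600e+00 -1.1100e+00  1.1720e+01 -1.7000e-01  6.6000e-01  2.0000e-02
  5.3040e+02  2.0215e+02  9.9800e+01  5.8800e+00] 16.3
```

View pics/s5.png

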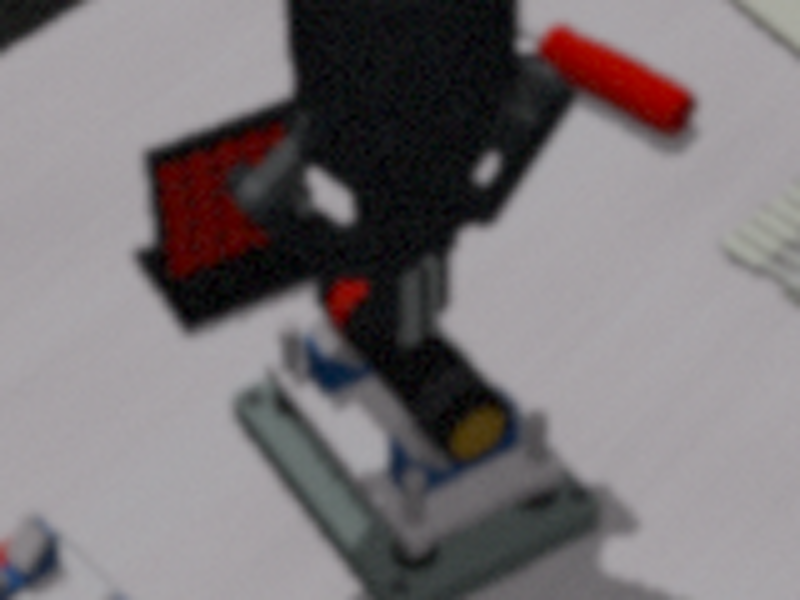

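The pushed depth is about 8 mm (TCP from 107.9 to 99.8). The steady push of 11.7 N matches half travel, and the lens sits squarely in the V with the bystanders unmoved.

```bash
python3 -c "
from h import *
print(workorder.close_job())"
```

```text
the job is handed in; nothing more can be done
None
```

The red-ringed lens is seated and centred in the sprung cradle with its glass front to the reflector, and held pressed about 8 mm down at about 12 N; the job is handed in, but no verdict was returned.

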